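# Free the seized pin from the lamp mount

## Task

The winged pin has seized in its lamp mount on the drawing desk. Take it by its flat wing and, pulling so that it creeps up about a centimetre but stays in its bore, twist it about 30 degrees anticlockwise (seen from above), then back to about 30 degrees clockwise of where it started; then draw it straight out and put it in the low metal tray, standing or lying. Leave the round-headed pin in the other mount alone.

Things in the scene. Friction and masses are not known exactly. Their poses are not given: they have to be found in the camera images.
- pin: The seized pin, bright steel, 80 mm long, 0.12 kg: round shank 14 mm thick and, on top, a flat upright wing: 40 mm along the pin's x, 10 mm thick (y), 28 mm tall, from 52 to 80 mm above the origin. Origin at the centre of the shank's lower end, z up. It starts upright, its lower 34 mm in the mount's bore, 18 mm free between mount top and wing, the wing along the mount's x (line of the ears).
- pin_mid (a point): Point on the pin's axis 40 mm above its lower end, halfway up. The pin sticks by friction: a straight pull takes some 10 to 20 N, less while it is twisted; twisting takes about 0.1 N m; the friction ends some 23 mm up. No thread and no stop: it can turn either way.
- pin_wing (a point): Middle of one end of the wing: 20 mm along the pin's x from its axis, 66 mm above its lower end. It shows how far the pin has been twisted.
- mount: The lamp mount that holds the seized pin: dark steel block 46 x 46 mm, 40 mm high, screwed to the desk by two low ears (8 mm high) along its x, 92 mm over the ears. A 15 mm bore, 34 mm deep, opens in the middle of its top. Origin at the centre of its underside, z up. It does not move. The neighbouring mount is alike.
- tray: Low open rectangular tray of plain aluminium, 200 mm (x) by 170 mm (y), 22 mm high, walls 4 mm, floor 5 mm; it does not move. Origin at the centre of its underside.
- other_pin: The pin to leave alone, standing loose in the other mount: bright steel, 80 mm tall, with a round head 34 mm across. Origin at the centre of its lower end.
Not all that is in view belongs to the job. Leave any red look-alike of the mount alone.

How it is judged:
By the outcome, as a careful person would: the job done as asked, in the order asked, and still so for the second after the job is handed in, with the robot touching nothing.
It also fails if it takes over 53 s, if anything falls off the work surface, if the arm or the gripper's body presses on something with over 40 N, if the wrist force passes 120 N, or if a joint passes its speed limit or range.

## Robot

A 6-joint arm with a two-finger parallel gripper is mounted at the origin on the work surface. World frame = base frame: x ahead of the robot, y to its left, z up, the work surface at z = 0. Lengths are in m, angles in rad, forces in N, time in s.
With the tool pointing down it reaches from about 0.35 to 0.975 m from the base axis. Payload 17.4 kg.
Tool frame: the origin (TCP) lies on the front face of the gripper's body, between the roots of the fingers; the fingertips stand 73 mm ahead of it and the grasp point (between the pads) lies 54 mm ahead of it (ctrl.finger_overhang is the distance from the TCP to the fingertips, in m); z points along the fingers, y is the line along which they close (so a half turn about z gives the same grasp; the last joint's range is limited). The gripper opens to 85 mm and grips with 20 to 120 N. Pads are 22 mm wide; open, the fingers measure 114 mm over their backs; the gripper's body (76 mm by 85 mm) begins 54 mm behind the grasp point. The pads swing forward as they close: fully open they stand 13 mm farther back than shut.
Start: joints at [1.227, 0.116, 1.442, -0, 1.584, -0.038], TCP at [0.203, 0.644, 0.304] pointing down, gripper open.
Joint ranges: [-2.83, 2.83], [-0.83, 2.19], [0.07, 2.5], [-1.14, 4.28], [0.01, 3], [-2.97, 2.97]. Speed limits (rad/s): [1.89, 1.89, 2.22, 3.14, 3.14, 3.14].

## Interface

Orientations are given as a unit quaternion [x, y, z, w].
In Python, from plant import ctrl gives the robot as it stands.
- The arm moves only by the tool apply_moves, never from a script. Its argument "deltas" is a list that holds one entry, the list of rows, each a list of 6 numbers: the shift along the tool's x, y, z in cm, then the turn, a rotation vector about the tool's x, y, z in degrees. In form: [[[tx, ty, tz, wx, wy, wz], ...]]. A call has 1 to 12 rows; each row shifts and turns the commanded pose from where the row before left it, along the tool's axes as they then stand; what a row does not reach is not made up. A row lasts 1/8 s, in which the tool goes at most 62.5 mm and 10.7 degrees, less where a joint would pass 70% of its speed; a pose out of reach is approached as far as the arm can. A call with a gripper value outside its range is refused whole. "grip" is the closure in counts, from 0 (fully open) to 255 (shut), set as the call begins (left out, the last holds). The fingers move at their own pace and stop on an object; "newtons" is the grip in N (left out, the last holds). Time passes only in rows, so rows that do not move let the fingers close. It gives the time, the measured TCP pose, the force, the opening and the grip force at its end, in the units of the state.
- ctrl.sense(): the state, without advancing time (a new reading comes with each control period).
- ctrl.get_image(name): name is "scene" or "top" or "wrist"; returns a dict with "color" (420x560x3 uint8, red, green, blue), "depth" (420x560 float32, m along the optical axis (not along the pixel's ray), 0 where there is no reading), "K" (3x3 intrinsics, pixels), "D" ([k1, k2, p1, p2, k3] as OpenCV has them; the pictures are not rectified), "world_from_camera" (4x4, takes a point from camera to world coordinates). Camera axes: x right, y down, z forward; pixel columns grow to the right and rows downward; lengths in m; the calibration is good to about 2 mm. A picture is of the moment at which its call begins.
- ctrl.job_done(): hands the job in; it is judged then, once.
The state is a dict: "clock": time; "joints": joint angles; "qvel": joint speeds; "joint_efforts": joint torques, N m; "eef_pos": TCP position; "eef_rot": TCP orientation; "wrist_force": force on the tool from outside, world axes, zero at the start; "moment": the same for the moment, N m; "grip_width": finger opening in m; "gripper_force": force on a finger pad.
Only numpy, scipy, OpenCV 4.12 (cv2) and the standard library are available. Lean on these libraries where they do the work, as an engineer would, in place of code of your own. Each camera call takes 0.05 s, during which the arm holds its last target. There are 200 camera calls.

## Working session

There is one attempt and no reset: what is moved stays moved. The work goes in short steps, Python scripts to look and compute and a tool call to move; the robot and the scene stay as the last step left them, time stands still between calls to the robot, and variables do not carry over. Pictures are saved under pics/ and viewed, at most 10 in all, crops included, and the job is handed in when it is done.

Besides the shell and the picture viewer there is one more tool, called after "Call:" as a command line: name --argument value ..., lists and objects as JSON in quotes. apply_moves: Moves the arm, as the interface text tells. Its arguments: {"type":"object","properties":{"deltas":{"type":"array","items":{"type":"array","items":{"type":"array","items":{"type":"number"}}}},"grip":{"type":"number"},"newtons":{"type":"number"}},"required":["deltas"]}

```bash
mkdir -p pics; cat > h.py <<'E'
import numpy as np, cv2
from plant import ctrl
def snap(n,tag):
    d=ctrl.get_image(n); np.savez(f'pics/{tag}.npz',**d); cv2.imwrite(f'pics/{tag}.png',d['color'][:,:,::-1]); return d
def ray(d,u,v):
    p=cv2.undistortPoints(np.array([[[u,v]]],float),d['K'],d['D'])[0,0]; T=d['world_from_camera']
    return T[:3,3],T[:3,:3]@np.array([p[0],p[1],1.])
def at_z(d,u,v,z):
    o,r=ray(d,u,v); return o+r*(z-o[2])/r[2]
def at_d(d,u,v):
    o,r=ray(d,u,v); return o+r*float(d['depth'][int(round(v)),int(round(u))])
E
python3 - <<'E'
from h import *
a=snap('scene','s0');b=snap('top','t0')
cv2.imwrite('pics/st.png',cv2.resize(np.vstack([a['color'],b['color']])[:,:,::-1],None,fx=.7,fy=.7))
s=ctrl.sense();print(s['clock'],s['eef_pos'],s['eef_rot'],s['wrist_force'],s['grip_width'])
print(a['world_from_camera'].round(3),b['world_from_camera'].round(3))
E
```

```text
0.1 [0.20318052 0.64360396 0.30324425] [ 1.52292877e-01  9.88335276e-01 -5.04221812e-04 -8.32606397e-05] [-0.07442964  0.04769225 -0.0316111 ] 0.08530629338337423
[[-0.64   0.485 -0.596  1.157]
 [ 0.768  0.401 -0.499  0.433]
 [-0.003 -0.777 -0.629  0.599]
 [ 0.     0.     0.     1.   ]] [[-0.024 -0.996  0.082  0.531]
 [-1.     0.023 -0.012  0.018]
 [ 0.01  -0.082 -0.997  1.127]
 [ 0.     0.     0.     1.   ]]
```

View pics/st.png

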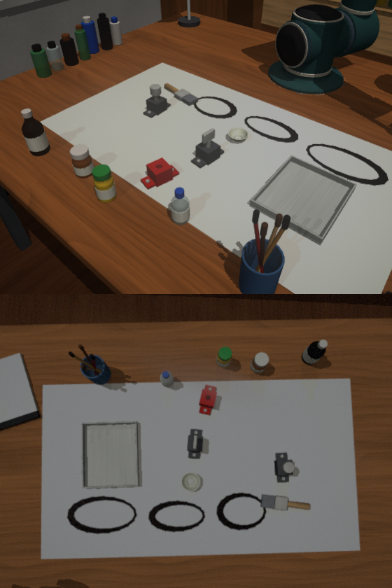

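The picture shows three candidates, given in full-size scene pixels. The dark mount at (297,205) has a flat-winged pin, the dark mount at (221,140) has a round-headed pin, and the red mount at (228,246) is a look-alike. In the top view they are at about (279,213), (407,247) and (297,151). I choose the winged one, and the tray is at top (159,230). Next I check it in close crops.

```bash
python3 - <<'E'
import cv2,numpy as np
a=cv2.imread('pics/s0.png')[165:245,250:345];b=cv2.imread('pics/t0.png')[180:250,235:325]
f=lambda x:cv2.resize(x,(600,int(600*x.shape[0]/x.shape[1])),interpolation=cv2.INTER_CUBIC)
A,B=f(a),f(b);h=max(len(A),len(B))
A,B=[cv2.copyMakeBorder(x,0,h-len(x),0,0,0) for x in(A,B)]
cv2.imwrite('pics/c.png',cv2.resize(np.hstack([A,B]),None,fx=2/3,fy=2/3));print(600/95*2/3,600/90*2/3)
E
```

```text
4.2105263157894735 4.444444444444445
```

View pics/c.png

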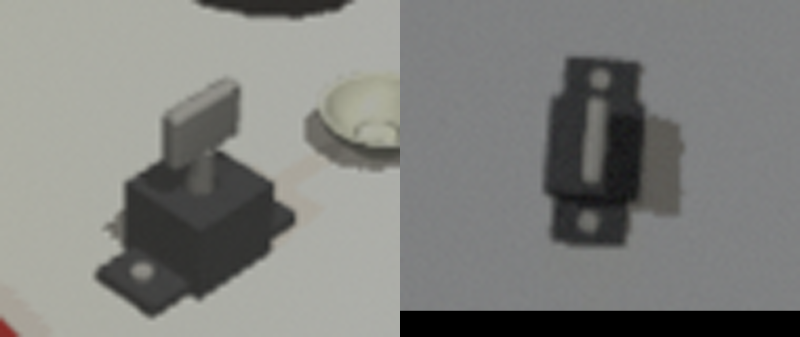

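The crop shows the flat wing above the dark mount. In the top crop the wing ends are at (597,97) and (593,185) and the ear holes at (600,78) and (588,221), so the choice is right.

```bash
python3 - <<'E'
from h import *
from scipy.spatial.transform import Rotation as R
L=lambda t:dict(np.load(f'pics/{t}.npz'))
b=L('t0');a=L('s0')
P=lambda u,v,z:at_z(b,(u-400)/4.4444+235-.4,v/4.4444+180-.4,z)
e1,e2=P(597,97,.086),P(593,185,.086);h1,h2=P(600,78,.008),P(588,221,.008)
print('wing',(e1+e2)/2,np.linalg.norm(e1-e2),np.degrees(np.arctan2(*(e1-e2)[[1,0]])))
print('holes',(h1+h2)/2,np.linalg.norm(h1-h2),np.degrees(np.arctan2(*(h1-h2)[[1,0]])))
S=lambda u,v,z:at_z(a,u/4.2105+250-.4,v/4.2105+165-.4,z)
s1,s2=S(166,116,.086),S(238,82,.086);print('scene',(s1+s2)/2,np.linalg.norm(s1-s2),np.degrees(np.arctan2(*(s1-s2)[[1,0]])))
for u,v in [(83,423-294),(139,423-294),(141,487-294),(84,488-294)]: print('tray',at_z(b,u/.7,v/.7,.022))
s=ctrl.sense();r=R.from_quat(s['eef_rot']);print(r.as_matrix().round(3))
E
```

```text
wing [0.60214284 0.01205902 0.086     ] 0.04026722150299565 -3.941997266074558
holes [0.60336889 0.01219925 0.008     ] 0.07046851680777987 -6.130717402108645
scene [0.60311825 0.01019303 0.086     ] 0.03894109137872088 -12.49119564855406
tray [0.6729394  0.35518754 0.022     ]
tray [0.66896994 0.18274086 0.022     ]
tray [0.47301822 0.17881946 0.022     ]
tray [0.47409085 0.35185354 0.022     ]
[[-0.954  0.301 -0.   ]
 [ 0.301  0.954 -0.001]
 [ 0.    -0.001 -1.   ]]
```

Call:
apply_moves --deltas '[[[-3.6,-3.0,0,0,0,0],[-3.6,-3.0,0,0,0,0],[-3.6,-3.0,0,0,0,0],[-3.6,-3.0,0,0,0,0],[-3.6,-3.0,0,0,0,0],[-3.6,-3.0,0,0,0,0],[-3.6,-3.0,0,0,0,0],[-3.6,-3.0,0,0,0,0],[-3.6,-3.0,0,0,0,0],[-3.6,-3.0,0,0,0,0],[-3.6,-3.0,0,0,0,0],[-3.6,-3.0,0,0,0,0]]]'

```text
clock: 1.6
eef_pos: [0.5073, 0.1689, 0.3037]
eef_rot: [0.152, 0.988, -0.0, -0.0]
wrist_force: [-0.0, 0.1, 0.3]
grip_width: 0.0853
gripper_force: 0.0
```

Call:
apply_moves --deltas '[[[-3.6,-3.0,0,0,0,0],[-3.6,-3.0,0,0,0,0],[-3.6,-3.0,0,0,0,0],[-3.2,-3.3,0,0,0,0],[0,0,2,0,0,-6],[0,0,2,0,0,-6],[0,0,2,0,0,0],[0,0,0,0,0,0],[0,0,0,0,0,0]]]'

```text
clock: 2.72
eef_pos: [0.6034, 0.011, 0.2446]
eef_rot: [0.049, 0.999, 0.0, 0.0]
wrist_force: [-0.1, -0.5, -0.3]
grip_width: 0.0852
gripper_force: 0.0
```

```bash
python3 - <<'E'
from h import *
w=snap('wrist','w0')
print(w['world_from_camera'].round(3))
cv2.imwrite('pics/w0b.png',cv2.resize(w['color'][:,:,::-1],(800,600),interpolation=cv2.INTER_CUBIC))
E
```

```text
[[ 0.098  0.961  0.26   0.538]
 [ 0.995 -0.095 -0.025  0.019]
 [ 0.001  0.261 -0.965  0.315]
 [ 0.     0.     0.     1.   ]]
```

View pics/w0b.png

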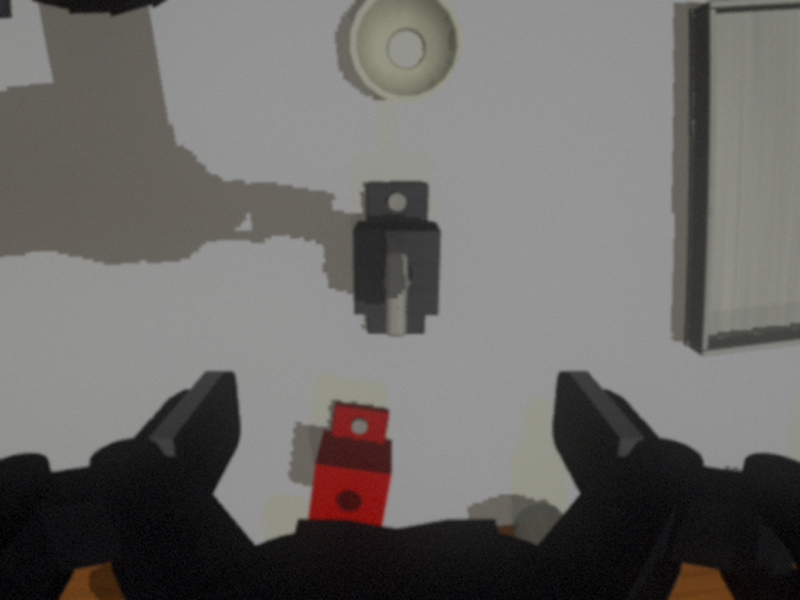

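The wrist view shows the wing nearly vertical in the image, around x≈397 from y≈254 to 335. The mount's sides are at x = 354 and 440, and the fingers are well clear on both sides.

```bash
python3 - <<'E'
from h import *
w=dict(np.load('pics/w0.npz'))
P=lambda u,v,z:at_z(w,u*.7-.15,v*.7-.15,z)
for n,u,v,z in [('top near',397,334,.086),('hole',397,202,.008),('blk TL',355,231,.04),('blk TR',439,231,.04),('blk BL',356,316,.04),('blk BR',438,314,.04)]: print(n,P(u,v,z).round(4))
c=w['color'][170:240,260:300];d=w['depth'][170:240,260:300]
h=np.array([[at_d(w,u,v) for u in range(262,296)] for v in range(172,240)]).reshape(-1,3)
m=h[(h[:,2]>.08)&(h[:,2]<.095)];print(len(m),m.mean(0),m.min(0),m.max(0))
r=cv2.minAreaRect((m[:,:2]*1000).astype(np.float32));print(r)
b=h[(h[:,2]>.036)&(h[:,2]<.045)];print(len(b),b.min(0),b.max(0))
E
python3 -c "
import cv2
a=cv2.imread('pics/w0.png')[120:250,230:325];cv2.imwrite('pics/w0c.png',cv2.resize(a,None,fx=4.5,fy=4.5,interpolation=2))"
```

```text
top near [0.6191 0.0114 0.086 ]
hole [0.567  0.0167 0.008 ]
blk TL [ 0.5768 -0.0063  0.04  ]
blk TR [0.5811 0.0373 0.04  ]
blk BL [ 0.6229 -0.0112  0.04  ]
blk BR [0.6262 0.0332 0.04  ]
924 [0.59999689 0.01307866 0.08540554] [0.5811423  0.00641641 0.08020642] [0.6207534  0.01950476 0.08811311]
((601.0255126953125, 13.080480575561523), (9.799325942993164, 39.753726959228516), 84.0814208984375)
864 [ 0.58561264 -0.00102181  0.03619607] [0.62594387 0.02753552 0.0424361 ]
```

View pics/w0c.png

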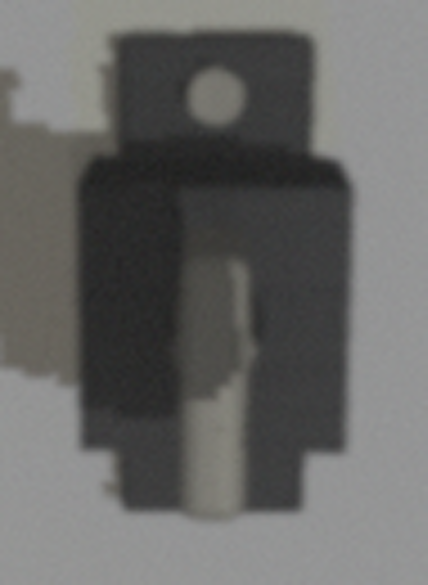

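The close crop shows the wing parallel to the block edges. Depth gives a 9.8 x 39.8 mm top at (0.601, 0.013) with yaw -5.9°, which matches the given sizes. I correct for that and descend.

Call:
apply_moves --deltas '[[[0.26,0.18,2,0,0,0.3],[0,0,3,0,0,0],[0,0,3,0,0,0],[0,0,2,0,0,0],[0,0,1.1,0,0,0],[0,0,0.7,0,0,0],[0,0,0,0,0,0],[0,0,0,0,0,0]]]'

```text
clock: 3.78
eef_pos: [0.6012, 0.0129, 0.1267]
eef_rot: [0.051, 0.999, 0.0, 0.001]
wrist_force: [0.2, -0.6, -0.4]
grip_width: 0.0852
gripper_force: 0.0
```

Call:
apply_moves --deltas '[[[0,0,0,0,0,0],[0,0,0,0,0,0],[0,0,0,0,0,0],[0,0,0,0,0,0],[0,0,0,0,0,0],[0,0,0,0,0,0],[0,0,0,0,0,0],[0,0,0,0,0,0]]]' --grip 255 --newtons 60

```text
clock: 4.78
eef_pos: [0.6009, 0.0124, 0.1262]
eef_rot: [0.051, 0.999, -0.001, 0.0]
wrist_force: [-1.3, -5.9, 3.7]
grip_width: 0.0097
gripper_force: 58.6
```

```bash
python3 - <<'E'
from h import *
s=ctrl.sense();print({k:np.round(s[k],4) for k in('clock','eef_pos','eef_rot','wrist_force','moment','grip_width','gripper_force','joints')})
w=snap('scene','s1');cv2.imwrite('pics/s1b.png',cv2.resize(w['color'][100:270,180:400,::-1],None,fx=3,fy=3,interpolation=cv2.INTER_CUBIC))
E
```

```text
{'clock': np.float64(4.775), 'eef_pos': array([0.6009, 0.0124, 0.1262]), 'eef_rot': array([ 5.080e-02,  9.987e-01, -6.000e-04,  1.000e-04]), 'wrist_force': array([-1.3024, -5.8511,  3.6718]), 'moment': array([-1.106 ,  0.2638, -0.0171]), 'grip_width': np.float64(0.0097), 'gripper_force': np.float64(58.6074), 'joints': array([-2.1400e-02,  6.1700e-02,  1.7952e+00, -1.3000e-03,  1.2845e+00,
       -1.4901e+00])}
```

View pics/s1b.png

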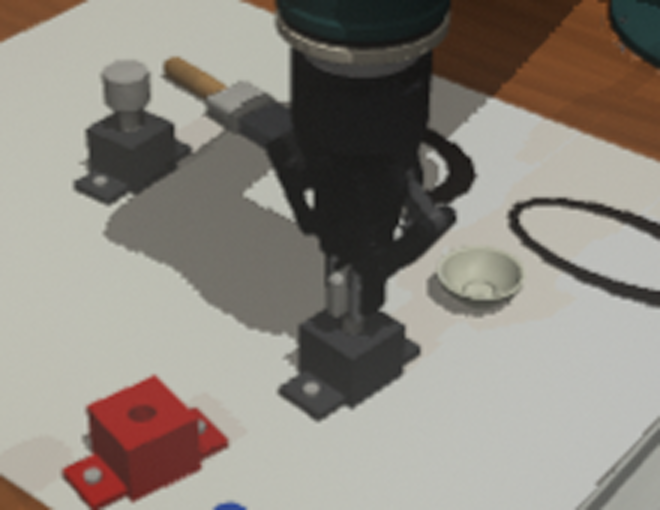

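The grip is on the wing: width 9.7 mm, and the scene crop shows it held at about (345,290). Next comes the anticlockwise twist with a gentle creep, after easing the small side force.

Call:
apply_moves --deltas '[[[0,-0.05,0,0,0,0],[0,0,0,0,0,-2],[0,0,-0.03,0,0,-3],[0,0,-0.04,0,0,-3],[0,0,-0.04,0,0,-3],[0,0,-0.04,0,0,-3],[0,0,-0.04,0,0,-3],[0,0,-0.04,0,0,-3],[0,0,-0.04,0,0,-3],[0,0,-0.04,0,0,-3],[0,0,-0.04,0,0,-3],[0,0,-0.04,0,0,-1]]]' --newtons 80

```text
clock: 6.32
eef_pos: [0.6004, 0.012, 0.1282]
eef_rot: [-0.211, 0.978, -0.0, -0.001]
wrist_force: [4.4, -6.8, -13.4]
grip_width: 0.0088
gripper_force: 79.3
```

```bash
cat >> h.py <<'E'
def st():
    s=ctrl.sense();q=s['eef_rot'];print({k:np.round(s[k],4).tolist() for k in('clock','eef_pos','wrist_force','moment','grip_width','gripper_force')},'yaw',np.degrees(-2*np.arctan2(q[0],q[1])))
E
python3 -c "
from h import *;st()"
```

```text
{'clock': 6.325, 'eef_pos': [0.6004, 0.012, 0.1282], 'wrist_force': [4.3707, -6.7571, -13.4331], 'moment': [-1.3939, -0.9449, -0.003], 'grip_width': 0.0088, 'gripper_force': 79.3431} yaw 24.324241958120965
```

Call:
apply_moves --deltas '[[[0,-0.06,0,0,0,0],[0,0,-0.03,0,0,3],[0,0,-0.04,0,0,3],[0,0,-0.04,0,0,3],[0,0,-0.04,0,0,3],[0,0,-0.04,0,0,3],[0,0,-0.04,0,0,3],[0,0,-0.04,0,0,3],[0,0,-0.04,0,0,3],[0,0,-0.04,0,0,3]]]'

```text
clock: 7.58
eef_pos: [0.6004, 0.0119, 0.1317]
eef_rot: [0.025, 1.0, -0.0, -0.001]
wrist_force: [1.5, -3.2, -11.1]
grip_width: 0.0086
gripper_force: 79.6
```

```bash
python3 - <<'E'
from h import *
st()
w=snap('scene','s2');o=cv2.imread('pics/s1.png')
f=lambda x:cv2.resize(x[165:245,255:345],None,fx=4.4,fy=4.4,interpolation=cv2.INTER_CUBIC)
cv2.imwrite('pics/cmp.png',np.hstack([f(o),f(w['color'][:,:,::-1])]))
E
```

```text
{'clock': 7.575, 'eef_pos': [0.6004, 0.0119, 0.1317], 'wrist_force': [1.5077, -3.2226, -11.0791], 'moment': [-0.5588, -0.3441, 0.0371], 'grip_width': 0.0086, 'gripper_force': 79.5828} yaw -2.8395036505177886
```

View pics/cmp.png

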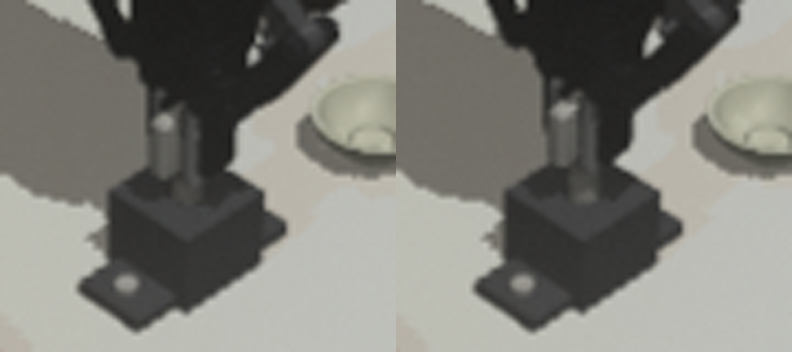

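The pin has risen with the gripper: the wing's lower end went from y≈180 to 167 in the crops. It isn't slipping. I continue clockwise.

Call:
apply_moves --deltas '[[[0,-0.03,-0.04,0,0,3],[0,0,-0.04,0,0,3],[0,0,-0.04,0,0,3],[0,0,-0.04,0,0,3],[0,0,-0.04,0,0,3],[0,0,-0.04,0,0,3],[0,0,-0.04,0,0,3],[0,0,-0.04,0,0,3],[0,0,-0.04,0,0,3],[0,0,-0.04,0,0,3],[0,0,-0.03,0,0,3]]]'

```text
clock: 9.0
eef_pos: [0.6005, 0.0118, 0.1363]
eef_rot: [0.307, 0.952, -0.0, -0.001]
wrist_force: [0.5, -0.9, -10.6]
grip_width: 0.0089
gripper_force: 79.6
```

```bash
python3 -c "
from h import *;st()"
```

```text
{'clock': 9.0, 'eef_pos': [0.6005, 0.0118, 0.1363], 'wrist_force': [0.5076, -0.9305, -10.6353], 'moment': [-0.2189, -0.2485, 0.0523], 'grip_width': 0.0089, 'gripper_force': 79.6244} yaw -35.79956467972462
```

The twist is now -30° from the start and the rise is 10 mm. I draw it straight out.

Call:
apply_moves --deltas '[[[0,0,-0.1,0,0,0],[0,0,-0.15,0,0,0],[0,0,-0.2,0,0,0],[0,0,-0.2,0,0,0],[0,0,-0.2,0,0,0],[0,0,-0.3,0,0,0],[0,0,-0.3,0,0,0],[0,0,-0.4,0,0,0],[0,0,-0.5,0,0,0],[0,0,-0.5,0,0,0],[0,0,-0.5,0,0,0],[0,0,0,0,0,0]]]'

```text
clock: 10.5
eef_pos: [0.6012, 0.0116, 0.1716]
eef_rot: [0.308, 0.952, 0.0, 0.0]
wrist_force: [0.4, 0.4, -1.1]
grip_width: 0.0088
gripper_force: 81.0
```

```bash
python3 - <<'E'
from h import *
st()
w=snap('scene','s3')
cv2.imwrite('pics/s3b.png',cv2.resize(w['color'][:,:,::-1],None,fx=1.4,fy=1.4,interpolation=cv2.INTER_CUBIC))
E
```

```text
{'clock': 10.5, 'eef_pos': [0.6012, 0.0116, 0.1716], 'wrist_force': [0.4334, 0.4263, -1.1171], 'moment': [-0.034, 0.0231, -0.0191], 'grip_width': 0.0088, 'gripper_force': 80.9512} yaw -35.82190572545217
```

View pics/s3b.png

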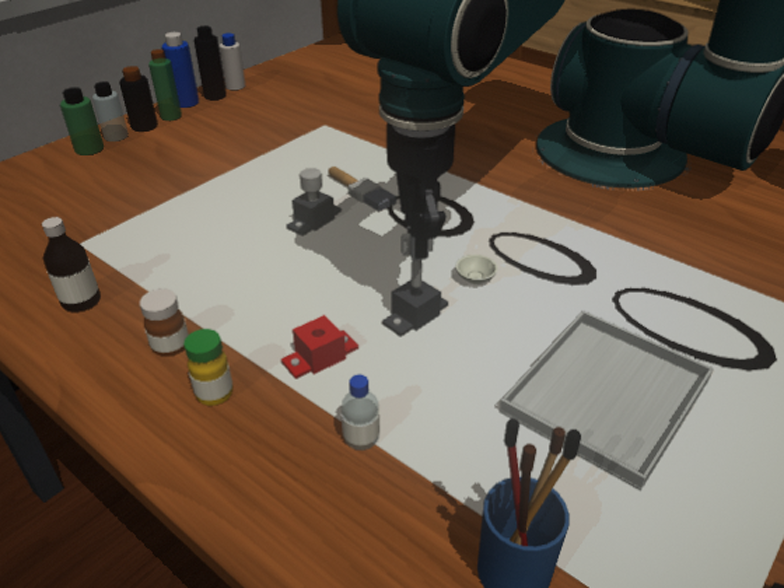

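The picture shows the pin free of the bore: its lower end is above the mount at (415,290) while the tray is clear at (605,395). I lift, carry it over the tray centre and lower it.

Call:
apply_moves --deltas '[[[0,0,-2,0,0,0],[0,0,-2,0,0,0],[1.0,1.2,0,0,0,0],[2.1,2.4,0,0,0,0],[2.4,2.6,0,0,0,0],[2.4,2.6,0,0,0,0],[2.4,2.6,0,0,0,0],[2.4,2.6,0,0,0,0],[2.4,2.6,0,0,0,0],[1.5,1.7,0,0,0,0],[0.7,0.7,0,0,0,0],[0,0,0,0,0,0]]]'

```text
clock: 12.05
eef_pos: [0.5719, 0.267, 0.2109]
eef_rot: [0.307, 0.952, -0.0, -0.0]
wrist_force: [-0.4, -0.4, -1.1]
grip_width: 0.009
gripper_force: 80.9
```

Call:
apply_moves --deltas '[[[0,0,1.5,0,0,0],[0,0,2,0,0,0],[0,0,2,0,0,0],[0,0,1.2,0,0,0],[0,0,0.6,0,0,0],[0,0,0.4,0,0,0],[0,0,0.2,0,0,0],[0,0,0.2,0,0,0],[0,0,0,0,0,0],[0,0,0,0,0,0]]]'

```text
clock: 13.3
eef_pos: [0.572, 0.2669, 0.1303]
eef_rot: [0.308, 0.952, 0.0, 0.0]
wrist_force: [-0.4, 0.2, -1.4]
grip_width: 0.0089
gripper_force: 80.9
```

```bash
python3 - <<'E'
from h import *
st()
w=snap('scene','s4')
cv2.imwrite('pics/s4b.png',cv2.resize(w['color'][180:380,320:540,::-1],None,fx=3,fy=3,interpolation=cv2.INTER_CUBIC)[:600])
E
```

```text
{'clock': 13.3, 'eef_pos': [0.572, 0.2669, 0.1303], 'wrist_force': [-0.4149, 0.1637, -1.4319], 'moment': [0.0431, -0.0239, 0.0288], 'grip_width': 0.0089, 'gripper_force': 80.943} yaw -35.82171657277649
```

View pics/s4b.png

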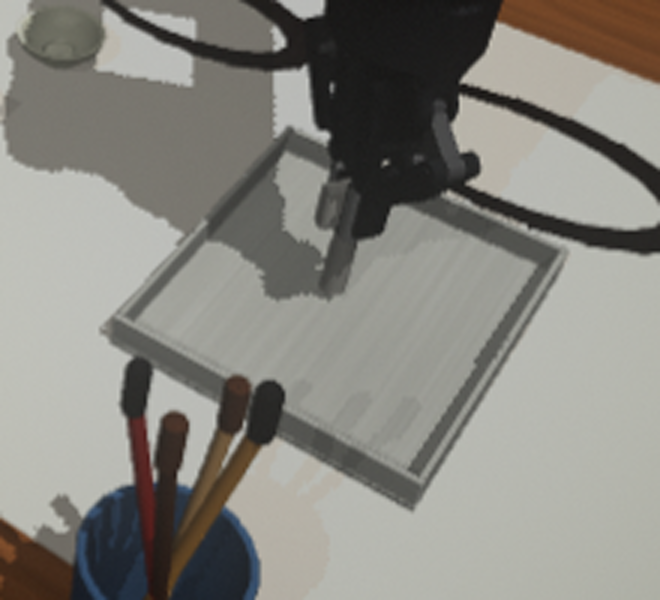

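The crop shows the pin's tip just above the tray floor at (330,290), inside the tray. I lower it gently to contact.

Call:
apply_moves --deltas '[[[0,0,0.2,0,0,0],[0,0,0.15,0,0,0],[0,0,0.1,0,0,0],[0,0,0,0,0,0],[0,0,0,0,0,0]]]'

```text
clock: 13.98
eef_pos: [0.572, 0.2669, 0.1256]
eef_rot: [0.308, 0.952, -0.0, -0.0]
wrist_force: [0.8, -0.1, -2.2]
grip_width: 0.0088
gripper_force: 80.9
```

```bash
python3 - <<'E'
from h import *
st();a=dict(np.load('pics/s4.npz'));T=np.linalg.inv(a['world_from_camera'])
for z in(.01,.05):
    print(cv2.projectPoints(np.array([[.572,.267,z]]),cv2.Rodrigues(T[:3,:3])[0],T[:3,3],a['K'],a['D'])[0].ravel())
print((330/3+320,285/3+180),(348/3+320,215/3+180))
E
```

```text
{'clock': 13.975, 'eef_pos': [0.572, 0.2669, 0.1256], 'wrist_force': [0.8027, -0.0768, -2.1623], 'moment': [-0.0359, 0.0452, 0.0148], 'grip_width': 0.0088, 'gripper_force': 80.9434} yaw -35.81755341746679
[431.7125417  276.05345053]
[436.55668402 258.60461388]
(430.0, 275.0) (436.0, 251.66666666666669)
```

Call:
apply_moves --deltas '[[[0,0,0.05,0,0,0],[0,0,0.05,0,0,0],[0,0,0,0,0,0],[0,0,0,0,0,0]]]'

```text
clock: 14.48
eef_pos: [0.572, 0.2669, 0.1246]
eef_rot: [0.308, 0.952, -0.0, -0.0]
wrist_force: [0.1, -0.3, -1.2]
grip_width: 0.009
gripper_force: 80.9
```

Call:
apply_moves --deltas '[[[0,0,0.05,0,0,0],[0,0,0.05,0,0,0],[0,0,0,0,0,0],[0,0,0,0,0,0]]]'

```text
clock: 14.98
eef_pos: [0.5721, 0.267, 0.1242]
eef_rot: [0.308, 0.952, 0.0, 0.0]
wrist_force: [-1.4, -0.8, 5.2]
grip_width: 0.0086
gripper_force: 81.8
```

Contact. I release.

Call:
apply_moves --deltas '[[[0,0,-0.03,0,0,0],[0,0,0,0,0,0],[0,0,0,0,0,0]]]' --newtons 20

```text
clock: 15.35
eef_pos: [0.5721, 0.2669, 0.1242]
eef_rot: [0.308, 0.952, 0.0, 0.0]
wrist_force: [-1.7, -0.9, 5.7]
grip_width: 0.0087
gripper_force: 81.9
```

Call:
apply_moves --deltas '[[[0,0,0,0,0,0],[0,0,0,0,0,0],[0,0,0,0,0,0],[0,0,0,0,0,0],[0,0,0,0,0,0]]]' --grip 120

```text
clock: 15.98
eef_pos: [0.572, 0.2669, 0.1239]
eef_rot: [0.308, 0.952, -0.0, 0.0]
wrist_force: [0.4, -0.4, -0.2]
grip_width: 0.0456
gripper_force: 0.0
```

Call:
apply_moves --deltas '[[[0,0,-0.5,0,0,0],[0,0,-1,0,0,0],[0,0,-2,0,0,0],[0,0,-3,0,0,0],[0,0,-3,0,0,0],[0,0,-3,0,0,0],[0,0,0,0,0,0],[0,0,0,0,0,0]]]'

```text
clock: 16.98
eef_pos: [0.5718, 0.2669, 0.2492]
eef_rot: [0.308, 0.952, 0.0, 0.0]
wrist_force: [-0.5, 0.1, -0.3]
grip_width: 0.0451
gripper_force: 0.0
```

```bash
python3 - <<'E'
from h import *
st()
w=snap('scene','s5')
cv2.imwrite('pics/s5b.png',cv2.resize(w['color'][:,:,::-1],None,fx=1.4,fy=1.4,interpolation=cv2.INTER_CUBIC))
E
```

```text
{'clock': 16.975, 'eef_pos': [0.5718, 0.2669, 0.2492], 'wrist_force': [-0.496, 0.0828, -0.3482], 'moment': [0.0079, 0.0136, -0.0125], 'grip_width': 0.0451, 'gripper_force': 0.0} yaw -35.8188198205805
```

View pics/s5b.png

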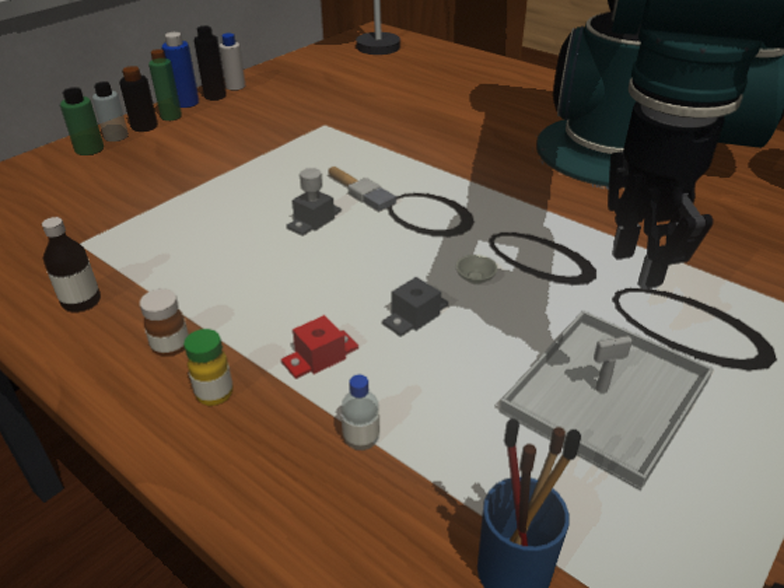

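The picture shows the pin standing in the tray at (608,365), the mount empty at (415,303) and the round-headed pin untouched at (311,200). The gripper is clear, so I hand in.

```bash
python3 -c "
from plant import ctrl;print(ctrl.job_done())"
```

```text
the job is handed in; nothing more can be done
None
```

The job is done and handed in at about 17 s: the winged pin was twisted 30° anticlockwise, then back to 30° clockwise of its start with about 10 mm of creep, drawn straight out, and now stands in the tray; the round-headed pin was not touched.

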